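# Tamp heaped cooling stones level in their tray

### The job

Two brown stones are heaped on top of the white ones in the small blue cooling tray. Take the flat tamper by its black handle, press its foot straight down into the tray until all the stones lie level in a single layer, then lift it out and stand it upright on the bare worktop, leaving the stones in the tray.

Things in the scene. Friction and masses are not known exactly. Their poses are not given: they have to be found in the camera images.
- tray: open blue tray fixed in front of the tall white imager (front at x = 0.55 m); outside 138 mm (its x) by 108 mm (its y), rim 46 mm high; inside 126 x 96 mm, floor 5 mm thick. Origin: centre of the underside; z up. Nine loose stones lie along its x: seven white on the slick floor, two brown heaped on them, tops at 44 mm. Some newtons from above wedge the white ones apart; then all tops are at 29 mm.
- tamper: loose upright tamper, 0.2 to 0.33 kg, beside a beaker and a bottle up to 97 mm tall. Metal foot 100 mm (its x) by 74 mm (its y), 10 mm thick; dark collar 52 x 36 mm up to 18 mm; black flat-sided handle 38 mm (x) by 24 mm (y) up to 96 mm; orange cap 34 x 20 mm up to 102 mm. Origin: centre of the foot's underside; z up. The foot enters the tray with x along the tray's x, either way round.
- stone_a: brown pill-shaped stone, 40 mm long (its x), 24 mm thick, 45 g, loose, heaped at the +x end of the tray. Origin: its centre, 32 mm above the worktop when heaped, 17 mm when down on the tray's floor.
- stone_b: the other brown stone, like stone_a, heaped at the -x end of the tray. Origin: its centre.
Things that resemble listed ones, but are neither listed nor needed, are in the scene too. What is shaped like the stone_b but green, red or yellow is not meant.

How it is judged:
By the outcome, as a careful person would: the job done as asked, in the order asked, and still so for the second after the job is handed in, with the robot touching nothing.
It also fails if it takes over 48 s, if anything falls off the work surface, if the arm or the gripper's body presses on something with over 40 N, if the wrist force passes 120 N, or if a joint passes its speed limit or range.

### The arm

A 6-joint arm with a two-finger parallel gripper is mounted at the origin on a cart in front of the work surface, level with it; the furniture and walls round the work are solid. World frame = base frame: x ahead of the robot, y to its left, z up, the work surface at z = 0. Lengths are in m, angles in degrees, forces in N, time in s.
With the tool pointing down it reaches from about 0.3 to 0.75 m from the base axis. Payload 8.5 kg.
Tool frame: the origin (TCP) lies on the centre line of the jaws, within the pads' length; the fingertips stand 14 mm ahead of it and the grasp point (between the pads) lies 5 mm behind it; z points along the fingers, x is the direction in which the jaws open and shut, and the axes are right-handed (so a half turn about z gives the same grasp; the last joint's range is limited). The gripper opens to 85 mm and grips with 20 to 120 N. Pads are 22 mm wide; open, the fingers measure 114 mm over their backs; the gripper's body (76 mm by 85 mm) begins 54 mm behind the grasp point. The pads swing forward as they close: fully open they stand 13 mm farther back than shut.
Start: joints at [56.82, 21.807, 74.336, -0, 83.858, -12.336], TCP at [0.196, 0.514, 0.213] pointing down, gripper open.
Joint ranges: [-178.18, 178.18], [-50.72, 133.34], [12.68, 142.11], [-81.47, 261.47], [9.98, 163.14], [-165.26, 165.26]. Speed limits (degrees/s): [136.94, 136.94, 180, 180, 180, 180].

### API

Orientations are given as a 3x3 rotation matrix whose columns are the frame's x, y, z axes.
In Python, from rig import * gives the robot as it stands.
- The arm moves only by the shell command python3 -m crank 'ROWS' [FORCE]. ROWS is JSON, one flat list of numbers, 7 for each row, row after row: the turn, a rotation vector about the world's x, y, z in rad, then the shift along the world's x, y, z in m, then the opening in per cent of the stroke, from 0 (shut) to 100 (fully open). A call has 1 to 20 rows; each row shifts and turns the commanded pose from where the row before left it; what a row does not reach is not made up. A row lasts 1/10 s, in which the tool goes at most 50 mm and 8.59 degrees, less where a joint would pass 70% of its speed; a pose out of reach is approached as far as the arm can. A call is refused whole if a number of a shift passes 0.05 or a number of a turn 0.15, either way. A call with a gripper value outside its range is refused whole. The fingers move at their own pace and stop on an object; FORCE is the grip in N (left out, the last holds). Time passes only in rows, so rows that do not move let the fingers close. It gives the time, the measured TCP pose, the force and the opening at its end, in the units of the state.
- observe(): the state, without advancing time (a new reading comes with each control period).
- get_image(name): name is "scene" or "top" or "wrist"; returns a dict with "frame" (420x560x3 uint8, red, green, blue), "fov_y" (degrees; the focal length in pixels is half the picture's height over the tangent of half this angle, whatever the lens; pixels are square), "cx", "cy" (the principal point, pixels), "world_to_cam" (4x4, takes a point from world to camera coordinates). Camera axes: x right, y up, looking along -z (the intrinsics and any distortion apply to the point x, -y, -z); pixel columns grow to the right and rows downward; lengths in m; the calibration is good to about 2 mm. A picture is of the moment at which its call begins. There is no depth.
- close_job(): hands the job in, once; it reports no verdict.
The state is a dict: "time_s": time; "q": joint angles; "qvel": joint speeds; "joint_efforts": joint torques, N m; "position": TCP position; "tool_rot": TCP orientation; "ft_force": force on the tool from outside, world axes, zero at the start; "wrist_torque": the same for the moment, N m; "grip_width": finger opening in m.
Only numpy, scipy, OpenCV 4.12 (cv2) and the standard library are available. Lean on these libraries where they do the work, as an engineer would, in place of code of your own. Each camera call takes 0.05 s, during which the arm holds its last target. There are 200 camera calls.

## Working session

There is one attempt and no reset: what is moved stays moved. The work goes in short steps, Python scripts to look and compute and a shell command to move; the robot and the scene stay as the last step left them, time stands still between calls to the robot, and variables do not carry over. Pictures are saved under pics/ and viewed, about 8 in all and at most 12, crops included, and the job is handed in when it is done.

```bash
mkdir -p pics
cat > h.py <<'E'
import numpy as np, cv2, pickle
from rig import *
def cap(n,tag):
    im=get_image(n); pickle.dump(im,open(f'pics/{tag}.pkl','wb')); cv2.imwrite(f'pics/{tag}.png',im['frame'][:,:,::-1]); return im
def load(tag): return pickle.load(open(f'pics/{tag}.pkl','rb'))
def K(im):
    f=210/np.tan(np.radians(im['fov_y']/2)); return np.array([[f,0,im['cx']],[0,f,im['cy']],[0,0,1.]])
def dist(im): return np.array(im.get('distortion',np.zeros(5)),float)
def ray(im,u,v):
    p=cv2.undistortPoints(np.array([[[u,v]]],float),K(im),dist(im))[0,0]
    T=np.array(im['world_to_cam']); R=T[:3,:3]; o=-R.T@T[:3,3]
    d=R.T@np.array([p[0],-p[1],-1]); return o,d/np.linalg.norm(d)
def onz(im,u,v,z):
    o,d=ray(im,u,v); return o+d*(z-o[2])/d[2]
def tri(a,b):
    (o1,d1),(o2,d2)=ray(*a),ray(*b)
    s=np.linalg.lstsq(np.c_[d1,-d2],o2-o1,rcond=None)[0]; p,q=o1+s[0]*d1,o2+s[1]*d2
    return (p+q)/2,np.linalg.norm(p-q)
def proj(im,P):
    T=np.array(im['world_to_cam']); c=(T[:3,:3]@np.atleast_2d(P).T).T+T[:3,3]
    c=c*[1,-1,-1]; return cv2.projectPoints(c,np.zeros(3),np.zeros(3),K(im),dist(im))[0][:,0]
E
python3 - <<'E'
from h import *
for n in('scene','top'):
    im=cap(n,n+'0'); print(n,{k:(v if k!='frame' else v.shape) for k,v in im.items()})
a=cv2.imread('pics/scene0.png');b=cv2.imread('pics/top0.png')
s=observe(); print(s)
E
```

```text
scene {'frame': (420, 560, 3), 'fov_y': 55.036421573539634, 'cx': 272.3788706762807, 'cy': 207.51806190763838, 'world_to_cam': array([[ 7.69877390e-01, -6.38191123e-01, -9.45522101e-04,
        -4.15866819e-01],
       [ 3.24449126e-01,  3.90120255e-01,  8.61706998e-01,
        -1.67197839e-01],
       [-5.49564890e-01, -6.63715509e-01,  5.07405316e-01,
        -7.16962773e-01],
       [ 0.00000000e+00,  0.00000000e+00,  0.00000000e+00,
         1.00000000e+00]])}
top {'frame': (420, 560, 3), 'fov_y': 42.76511515998995, 'cx': 277.13063503456834, 'cy': 207.53021014568068, 'world_to_cam': array([[ 8.32432217e-04, -9.99957100e-01, -9.22527451e-03,
        -8.69866731e-02],
       [ 9.93039578e-01, -2.59933720e-04,  1.17780854e-01,
        -4.48278151e-01],
       [-1.17778199e-01, -9.25910728e-03,  9.92996760e-01,
        -1.33693927e+00],
       [ 0.00000000e+00,  0.00000000e+00,  0.00000000e+00,
         1.00000000e+00]])}
{'time_s': 0.1, 'q': array([ 5.68190145e+01,  2.18377813e+01,  7.43798327e+01,  2.82019927e-03,
        8.38562304e+01, -1.23353445e+01]), 'qvel': array([ 0.02960642, -0.13938919, -0.17031832,  0.00193063, -0.13160185,
       -0.0341828 ]), 'joint_efforts': array([ 3.35469609e-03, -4.49220443e+01, -2.31656671e+01, -1.85889289e-04,
        3.67905785e-03, -1.58436507e-05]), 'position': array([0.19554882, 0.5137671 , 0.21267082]), 'tool_rot': array([[ 3.55856006e-01,  9.34540500e-01, -7.46315960e-04],
       [ 9.34539964e-01, -3.55856642e-01, -1.05189538e-03],
       [-1.24862032e-03, -3.23138802e-04, -9.99999168e-01]]), 'ft_force': array([ 0.12787711,  0.96656988, -0.02333744]), 'wrist_torque': array([-0.04240123, -0.01626167,  0.0411445 ]), 'grip_width': 0.08539314668477885}
```

View pics/scene0.png

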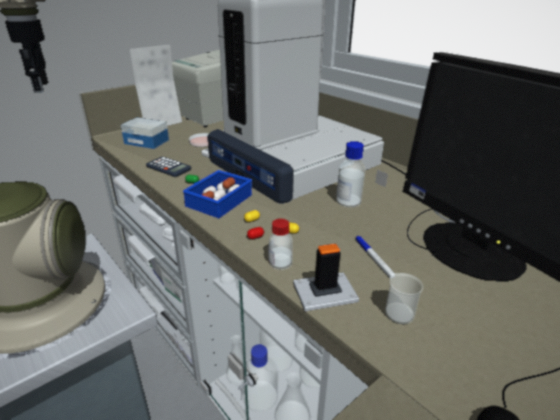

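View pics/top0.png

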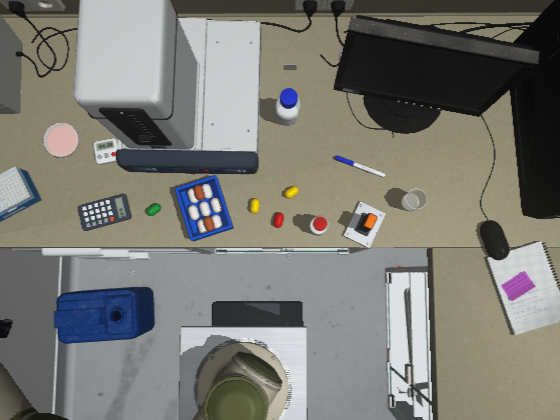

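Scene and top views: the blue tray is at top (204,208) / scene (219,194). The only tamper (black handle, orange cap) is at top (367,222) / scene (328,275). It stands between the red-capped bottle (top (319,226)) and the beaker (top (413,200)). I'll enlarge both for measuring.

Run:
```python
import cv2,numpy as np
s=cv2.imread('pics/scene0.png');t=cv2.imread('pics/top0.png')
r=lambda im,x,y:cv2.resize(im[y:y+75,x:x+100],(400,300),interpolation=cv2.INTER_CUBIC)
# top crops origin, scale 4
a=np.vstack([np.hstack([r(t,155,170),r(t,320,185)]),np.hstack([r(s,170,155),r(s,280,237)])])
cv2.imwrite('pics/crop1.png',a)
```

```text
(no output)
```

View pics/crop1.png

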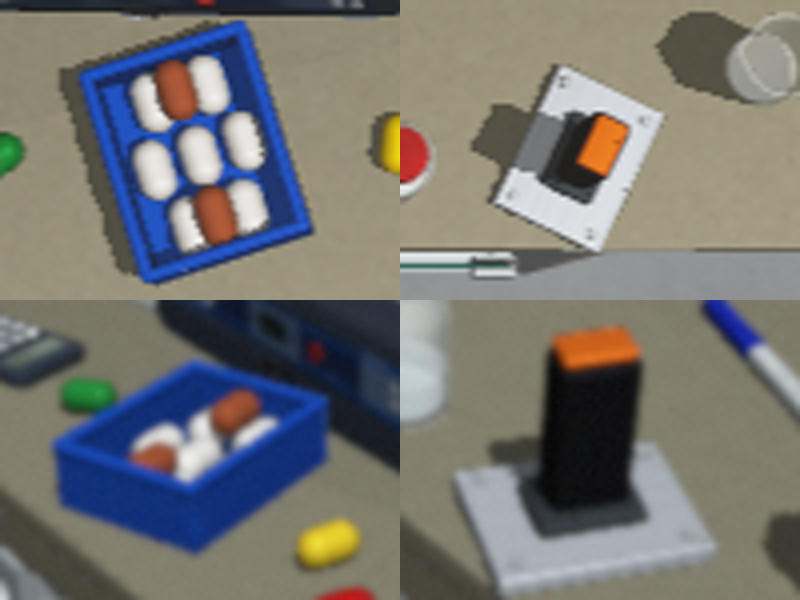

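```bash
cat > m.py <<'E'
from h import *
t,s=load('top0'),load('scene0')
c=lambda p,o,q:(o[0]+(p[0]-q[0]+.5)/4-.5,o[1]+(p[1]-q[1]+.5)/4-.5)
def quad(name,tp,so,tq,sp,sso,sq,z):
    P=[onz(t,*c(p,so,tq),z) for p in tp]; Q=[onz(s,*c(p,sso,sq),z) for p in sp]
    for k,p in enumerate(P):
        j=min(range(len(Q)),key=lambda j:np.linalg.norm(Q[j]-p))
        X,g=tri((t,*c(tp[k],so,tq)),(s,*c(sp[j],sso,sq)))
        print(name,p[:2].round(4),Q[j][:2].round(4),'tri',X.round(4),round(g,4))
    P=np.array(P);Q=np.array(Q)
    print(name,'centres',P.mean(0).round(4),Q.mean(0).round(4))
    for A in(P,Q):
        for i in range(len(A)):
            d=A[(i+1)%len(A)]-A[i]; print('  edge',round(np.hypot(*d[:2]),4),round(np.degrees(np.arctan2(d[1],d[0]))%180,1))
if __name__=='__main__':
    quad('tray',[(80,73),(242,22),(313,232),(150,283)],(155,170),(0,0),[(57,443),(197,362),(328,400),(195,490)],(170,155),(0,300),.046)
    quad('foot',[(558,65),(664,117),(600,251),(493,203)],(320,185),(400,0),[(455,475),(660,445),(716,548),(500,572)],(280,237),(400,300),.010)
    quad('cap',[(592,113),(630,124),(611,181),(576,167)],(320,185),(400,0),[(552,345),(630,326),(641,360),(560,370)],(280,237),(400,300),.102)
    for n,p in dict(bottle=(319,225),beaker=(413,196),cyl2=(288,98)).items(): print(n,onz(t,*p,.09).round(3))
E
python3 m.py
```

```text
tray [0.4959 0.1713] [0.496  0.1712] tri [0.4959 0.1712 0.046 ] 0.0001
tray [0.5284 0.0696] [0.5291 0.0697] tri [0.5285 0.0694 0.0463] 0.0005
tray [0.3955 0.0233] [0.4    0.0262] tri [0.3963 0.0225 0.0489] 0.0024
tray [0.3637 0.1245] [0.3671 0.1286] tri [0.3641 0.1237 0.049 ] 0.0013
tray centres [0.4458 0.0972 0.046 ] [0.4481 0.0989 0.046 ]
  edge 0.1067 107.7
  edge 0.1407 19.2
  edge 0.1061 107.5
  edge 0.1402 19.5
  edge 0.1358 18.3
  edge 0.1068 108.1
  edge 0.1363 18.6
  edge 0.1075 107.8
foot [ 0.4674 -0.2976] [ 0.4684 -0.3025] tri [ 0.4692 -0.2994  0.0073] 0.004
foot [ 0.4338 -0.3648] [ 0.4344 -0.3651] tri [ 0.434  -0.365   0.0101] 0.0006
foot [ 0.348  -0.3222] [ 0.3512 -0.3152] tri [ 0.347  -0.3205  0.0167] 0.0018
foot [ 0.3786 -0.2546] [ 0.3787 -0.256 ] tri [ 0.379  -0.255   0.0091] 0.0009
foot centres [ 0.4069 -0.3098  0.01  ] [ 0.4082 -0.3097  0.01  ]
  edge 0.0752 63.4
  edge 0.0957 153.6
  edge 0.0742 65.7
  edge 0.0986 154.2
  edge 0.101 152.6
  edge 0.0713 61.5
  edge 0.097 149.0
  edge 0.0653 65.1
cap [ 0.4264 -0.3041] [ 0.4282 -0.3101] tri [ 0.4286 -0.3064  0.0994] 0.0053
cap [ 0.4198 -0.3266] [ 0.4136 -0.3296] tri [ 0.4193 -0.3265  0.0977] 0.0024
cap [ 0.3856 -0.3146] [ 0.3826 -0.3129] tri [ 0.3844 -0.3135  0.1018] 0.0034
cap [ 0.394  -0.2939] [ 0.3925 -0.2984] tri [ 0.3949 -0.295   0.0988] 0.0018
cap centres [ 0.4064 -0.3098  0.102 ] [ 0.4042 -0.3128  0.102 ]
  edge 0.0235 73.6
  edge 0.0362 160.6
  edge 0.0223 68.0
  edge 0.0339 162.6
  edge 0.0375 161.8
  edge 0.0244 53.2
  edge 0.0352 151.5
  edge 0.0175 55.7
bottle [ 0.398 -0.188  0.09 ]
beaker [ 0.469 -0.416  0.09 ]
cyl2 [ 0.714 -0.114  0.09 ]
```

Tray: centre about (0.447, 0.098), x axis at 19°, rim triangulated at 46–49 mm. Tamper: about (0.4065, -0.310), x axis at -26.5°, cap triangulated at about 99 mm. Sizes match. I'll grip across the handle's 38 mm (tool x along tamper x), which resists pitching under the two stones at ±x. First I move above the tamper.

```bash
python3 -m crank '[0,0,-0.0835,0.026,-0.042,0,100, 0,0,-0.0835,0.026,-0.042,0,100, 0,0,-0.0835,0.026,-0.042,0,100, 0,0,-0.0835,0.026,-0.042,0,100, 0,0,-0.0835,0.026,-0.042,0,100, 0,0,-0.0835,0.026,-0.042,0,100, 0,0,-0.0835,0.026,-0.042,0,100, 0,0,-0.0835,0.026,-0.042,0,100, 0,0,-0.0835,0,-0.042,0,100, 0,0,-0.0835,0,-0.042,0,100, 0,0,-0.0835,0,-0.042,0,100, 0,0,-0.0835,0,-0.042,0,100, 0,0,-0.0835,0,-0.042,0,100, 0,0,-0.0835,0,-0.042,0,100, 0,0,-0.0835,0,-0.042,0,100, 0,0,-0.0835,0,-0.042,0,100, 0,0,-0.0835,0,-0.042,0,100, 0,0,-0.0835,0,-0.042,0,100, 0,0,-0.0835,0,-0.042,0,100, 0,0,-0.0835,0,-0.026,0,100]' 60
python3 -m crank '[0,0,0,0,0,0,100,0,0,0,0,0,0,100]'
python3 - <<'E'
from h import *
im=cap('wrist','w1'); cv2.imwrite('pics/w1b.png',cv2.resize(im['frame'][:,:,::-1],(800,600),interpolation=cv2.INTER_CUBIC)); s=observe(); R=s['tool_rot'];print(s['time_s'],s['position'],np.degrees(np.arctan2(R[1,0],R[0,0])),R[:,2])
E
```

```text
time_s: 2.1
position: [0.4032, -0.3127, 0.2127]
tool_rot: [[0.892, -0.451, -0.001], [-0.451, -0.892, 0.0], [-0.001, 0.0, -1.0]]
ft_force: [0.6, 0.9, 0.2]
grip_width: 0.0857
time_s: 2.3
position: [0.4034, -0.3098, 0.2127]
tool_rot: [[0.895, -0.446, -0.001], [-0.446, -0.895, 0.001], [-0.001, -0.001, -1.0]]
ft_force: [0.4, 0.8, 0.1]
grip_width: 0.0853
2.35 [ 0.40355993 -0.30923979  0.21294864] -26.457730781756588 [-5.12473656e-04  9.27837779e-04 -9.99999438e-01]
```

View pics/w1b.png

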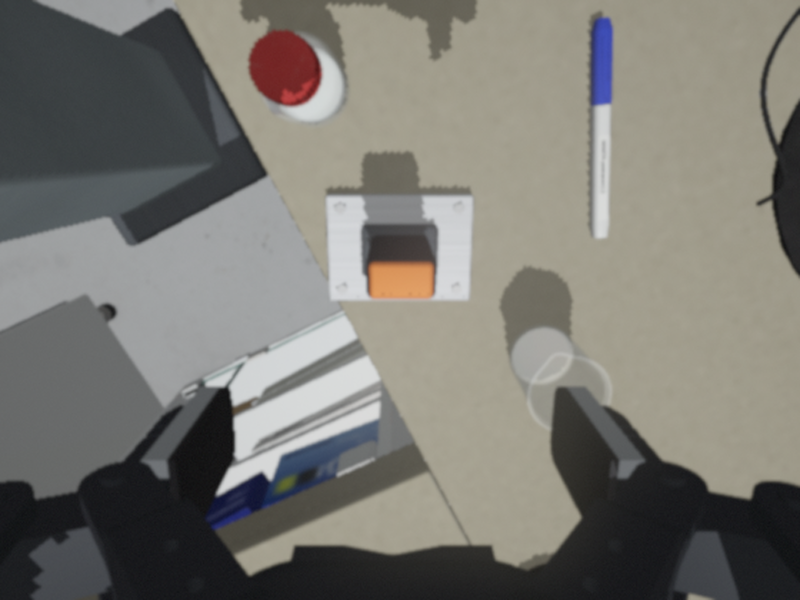

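The wrist view shows the tamper aligned with the jaws. The foot's corners are at (327,196)–(471,300) and the cap at (369,263)–(434,298), in the 800x600 picture.

Run:
```python
from h import *
im=load('w1'); t=load('top0'); k=.7
g=lambda ps,z:np.array([onz(im,*((np.array(p)+.5)*k-.5),z) for p in ps])
for n,ps,z in(('foot',[(327,196),(472,195),(471,300),(330,300)],.01),('cap',[(369,263),(434,263),(434,298),(369,298)],.102)):
    P=g(ps,z);d=P[1]-P[0];e=P[2]-P[3];print(n,P.mean(0).round(4),[np.linalg.norm(P[(i+1)%4]-P[i]).round(4) for i in range(4)],[np.degrees(np.arctan2(v[1],v[0])).round(1) for v in(d,e)])
print(tri((im,401*k,280*k),(t,320+(602-400)/4-.4,185+146/4-.4)))
```

```text
foot [ 0.4088 -0.3101  0.01  ] [np.float64(0.0968), np.float64(0.0729), np.float64(0.0994), np.float64(0.0722)] [np.float64(-26.1), np.float64(-26.5)]
cap [ 0.4087 -0.3095  0.102 ] [np.float64(0.0335), np.float64(0.0188), np.float64(0.0341), np.float64(0.0188)] [np.float64(-26.5), np.float64(-26.5)]
(array([ 0.40763216, -0.31146084,  0.09157481]), np.float64(0.0003106031364389475))
```

```bash
python3 -m crank '[0,0,0,0.0045,-0.0008,-0.02,100, 0,0,0,0,0,-0.03,100, 0,0,0,0,0,-0.03,100, 0,0,0,0,0,-0.03,100, 0,0,0,0,0,-0.02,100, 0,0,0,0,0,-0.011,100, 0,0,0,0,0,0,100]' 80
python3 -m crank '[0,0,0,0,0,0,0, 0,0,0,0,0,0,0, 0,0,0,0,0,0,0, 0,0,0,0,0,0,0, 0,0,0,0,0,0,0, 0,0,0,0,0,0,0, 0,0,0,0,0,0,0, 0,0,0,0,0,0,0]' 80
```

```text
time_s: 3.05
position: [0.4081, -0.3097, 0.0716]
tool_rot: [[0.895, -0.445, -0.001], [-0.445, -0.895, 0.002], [-0.002, -0.001, -1.0]]
ft_force: [-0.1, -0.3, 0.6]
grip_width: 0.0853
time_s: 3.85
position: [0.4082, -0.3109, 0.0734]
tool_rot: [[0.895, -0.447, 0.001], [-0.447, -0.895, -0.001], [0.001, 0.001, -1.0]]
ft_force: [-3.4, 3.2, 8.5]
grip_width: 0.0345
```

Width reads 34.5 mm against a 38 mm handle. I'll lift a little and look.

```bash
python3 -m crank '[0,0,0,0,0,0.005,0, 0,0,0,0,0,0.01,0, 0,0,0,0,0,0.01,0, 0,0,0,0,0,0.01,0, 0,0,0,0,0,0,0,0,0,0,0,0,0,0]' 80
python3 - <<'E'
from h import *
a=cap('scene','s2')['frame'];b=cap('wrist','w2')['frame']
x=cv2.resize(a[170:320,240:440],(800,600),interpolation=cv2.INTER_CUBIC)
y=cv2.resize(b,(400,300))
x=cv2.resize(x,(400,300))
cv2.imwrite('pics/c2.png',np.hstack([x,y])[:,:,::-1]); print(observe()['wrist_torque'],observe()['ft_force'])
E
```

```text
time_s: 4.45
position: [0.4082, -0.3108, 0.1074]
tool_rot: [[0.895, -0.447, 0.0], [-0.447, -0.895, -0.0], [0.0, 0.0, -1.0]]
ft_force: [-0.2, 0.1, -2.0]
grip_width: 0.0342
[-0.00861022 -0.0148389  -0.04520645] [-0.43011458 -0.71364949 -2.29184377]
```

View pics/c2.png

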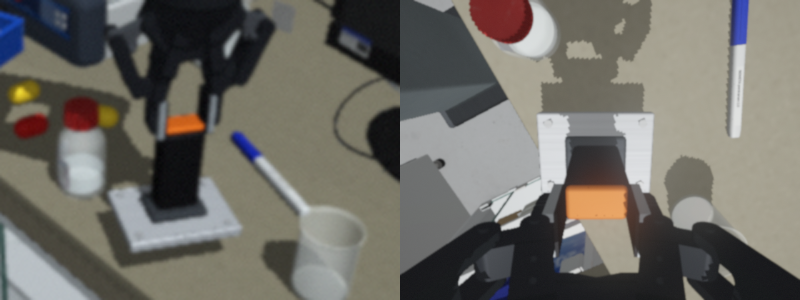

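Run:
```python
from h import *
im=load('s2'); a=im['frame'][:,:,::-1].copy()
o=observe(); p=o['position'];R=o['tool_rot']
x0,y0=290,170
b=cv2.resize(a[y0:y0+135,x0:x0+180],(800,600),interpolation=cv2.INTER_CUBIC);s=800/180
b=cv2.convertScaleAbs(b,alpha=1.6,beta=25)
def box(dx,dy,z,c):
    P=[p*[1,1,0]+[0,0,z]+R[:,0]*i*dx/2+R[:,1]*j*dy/2 for i,j in((1,1),(1,-1),(-1,-1),(-1,1))]
    q=((proj(im,P)-[x0,y0]+.5)*s-.5).astype(int)
    for v in q: cv2.circle(b,tuple(int(k) for k in v),4,c,-1)
L=.034
box(.1,.074,.01+L,(0,255,0)); box(.038,.024,.096+L,(255,0,255)); box(.034,.02,.102+L,(255,255,0)); box(.0345,.022,p[2]-.014,(0,0,255))
cv2.imwrite('pics/c3.png',b)
```

```text
(no output)
```

View pics/c3.png

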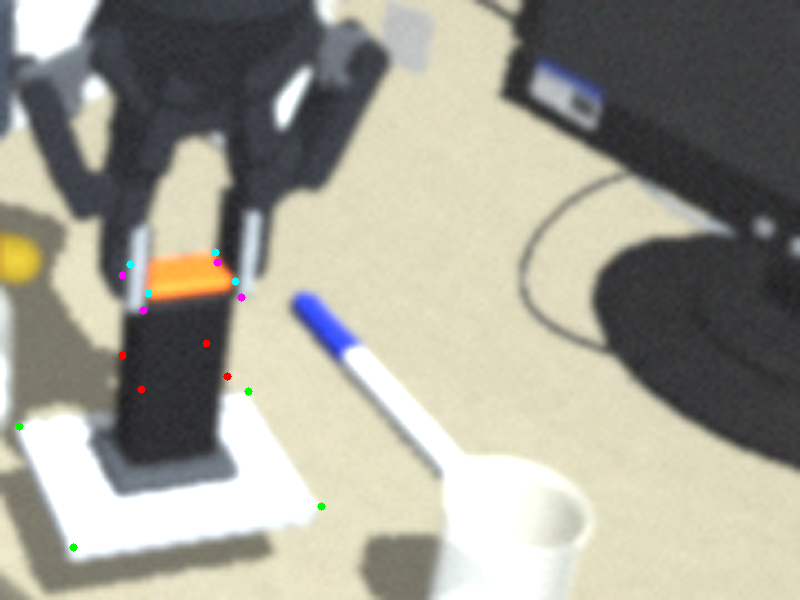

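Overlay: the tamper rose as expected (green foot corners at (19,426), (73,547) and (321,506) match). But the visible fingertips end at about y=300, level with the cap, well above the predicted red marks. The 34 mm width confirms that only the orange cap is held, not the handle. I'll set it back down, open and regrip lower.

```bash
python3 -m crank '[0,0,0,0,0,-0.01,0, 0,0,0,0,0,-0.01,0, 0,0,0,0,0,-0.008,0, 0,0,0,0,0,-0.004,0, 0,0,0,0,0,-0.002,0, 0,0,0,0,0,0,0, 0,0,0,0,0,0,0]'
python3 -m crank '[0,0,0,0,0,0,100, 0,0,0,0,0,0,100, 0,0,0,0,0,0,100, 0,0,0,0,0,0,100, 0,0,0,0,0,0,100, 0,0,0,0,0,0,100]'
python3 -m crank '[0,0,0,0,0,-0.006,100, 0,0,0,0,0,-0.006,100, 0,0,0,0,0,-0.006,100, 0,0,0,0,0,0,100, 0,0,0,0,0,0,100]'
python3 - <<'E'
from h import *
im=cap('scene','s4');a=im['frame'][150:285,270:450]
cv2.imwrite('pics/c4.png',cv2.convertScaleAbs(cv2.resize(a,(800,600),interpolation=cv2.INTER_CUBIC),alpha=1.6,beta=25)[:,:,::-1])
E
```

```text
time_s: 5.25
position: [0.4078, -0.3104, 0.0737]
tool_rot: [[0.895, -0.446, -0.001], [-0.446, -0.895, 0.001], [-0.001, -0.0, -1.0]]
ft_force: [-4.1, 4.0, 8.3]
grip_width: 0.0344
time_s: 5.85
position: [0.4082, -0.3109, 0.0732]
tool_rot: [[0.895, -0.447, -0.0], [-0.447, -0.895, -0.0], [-0.0, 0.0, -1.0]]
ft_force: [0.1, 1.0, -0.1]
grip_width: 0.0855
time_s: 6.35
position: [0.4082, -0.3108, 0.055]
tool_rot: [[0.895, -0.447, -0.0], [-0.447, -0.895, 0.0], [-0.0, -0.0, -1.0]]
ft_force: [-0.5, 0.1, 0.4]
grip_width: 0.0854
```

View pics/c4.png

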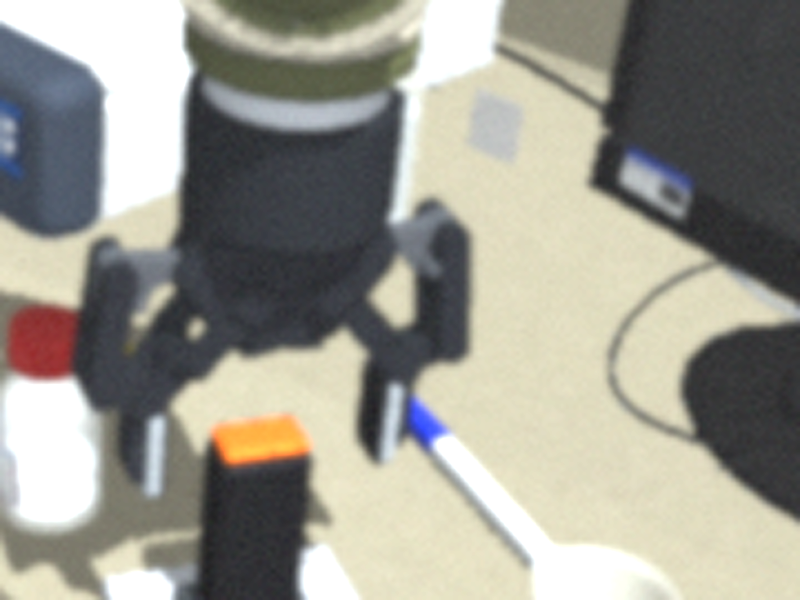

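Open tips (at (150,495) and (380,460)) now stand just below the handle top. The palm bottom at y≈345 clears the cap by over 30 mm. I'll go 10 mm lower and close.

```bash
python3 -m crank '[0,0,0,0,0,-0.005,100, 0,0,0,0,0,-0.005,100, 0,0,0,0,0,0,100]'
python3 -m crank '[0,0,0,0,0,0,0, 0,0,0,0,0,0,0, 0,0,0,0,0,0,0, 0,0,0,0,0,0,0, 0,0,0,0,0,0,0, 0,0,0,0,0,0,0, 0,0,0,0,0,0,0]' 90
python3 -m crank '[0,0,0,0,0,0.01,0, 0,0,0,0,0,0.03,0, 0,0,0,0,0,0.04,0, 0,0,0,0,0,0.03,0, 0,0,0,0,0,0.02,0, 0,0,0,0,0,0,0, 0,0,0,0,0,0,0]'
```

```text
time_s: 6.7
position: [0.4079, -0.3105, 0.0445]
tool_rot: [[0.895, -0.447, -0.001], [-0.447, -0.895, 0.001], [-0.001, -0.001, -1.0]]
ft_force: [-0.3, 0.2, 0.2]
grip_width: 0.0853
time_s: 7.4
position: [0.4082, -0.3109, 0.0455]
tool_rot: [[0.895, -0.447, 0.0], [-0.447, -0.895, -0.0], [0.0, 0.0, -1.0]]
ft_force: [-1.3, 1.3, 5.8]
grip_width: 0.0369
time_s: 8.1
position: [0.4079, -0.3105, 0.1746]
tool_rot: [[0.895, -0.447, -0.001], [-0.447, -0.895, 0.001], [-0.001, -0.0, -1.0]]
ft_force: [0.6, -0.0, -2.6]
grip_width: 0.0368
```

```bash
python3 -m crank '[0,0,0.0566,0.0028,0.0292,0,0, 0,0,0.0566,0.0028,0.0292,0,0, 0,0,0.0566,0.0028,0.0292,0,0, 0,0,0.0566,0.0028,0.0292,0,0, 0,0,0.0566,0.0028,0.0292,0,0, 0,0,0.0566,0.0028,0.0292,0,0, 0,0,0.0566,0.0028,0.0292,0,0, 0,0,0.0566,0.0028,0.0292,0,0, 0,0,0.0566,0.0028,0.0292,0,0, 0,0,0.0566,0.0028,0.0292,0,0, 0,0,0.0566,0.0028,0.0292,0,0, 0,0,0.0566,0.0028,0.0292,0,0, 0,0,0.0566,0.0028,0.0292,0,0, 0,0,0.0566,0.0028,0.0292,0,0, 0,0,0,0,0,-0.03,0, 0,0,0,0,0,-0.02,0, 0,0,0,0,0,0,0,0,0,0,0,0,0,0]'
python3 - <<'E'
from h import *
o=observe();R=o['tool_rot'];print(o['position'],np.degrees(np.arctan2(R[1,0],R[0,0])))
a=cap('scene','s5')['frame'];b=cap('wrist','w5')['frame'];cap('top','t5')
x=cv2.resize(a[125:230,150:290],(400,300),interpolation=cv2.INTER_CUBIC)
cv2.imwrite('pics/c5.png',np.hstack([x,cv2.resize(b,(400,300),interpolation=cv2.INTER_AREA)])[:,:,::-1])
E
```

```text
time_s: 9.9
position: [0.4471, 0.0979, 0.1248]
tool_rot: [[0.946, 0.323, -0.002], [0.323, -0.946, 0.0], [-0.002, -0.001, -1.0]]
ft_force: [1.4, -0.6, -1.1]
grip_width: 0.037
[0.4471244  0.09792529 0.12479869] 18.862319727212565
```

View pics/c5.png

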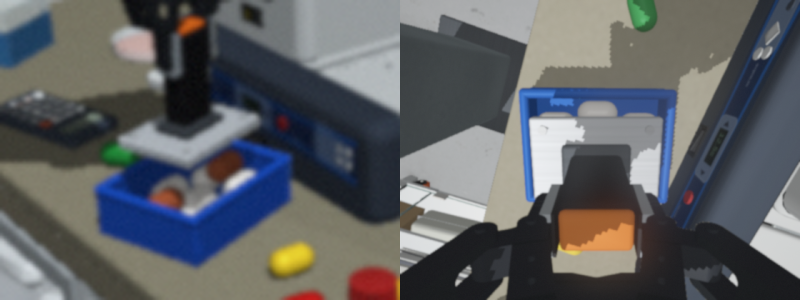

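Run:
```python
from h import *
im=load('w5'); x0,y0=165,110; s=800/220
b=cv2.resize(im['frame'][y0:y0+165,x0:x0+220],(800,600),interpolation=cv2.INTER_CUBIC)[:,:,::-1].copy()
def rect(c,th,dx,dy,z,col):
    a=np.radians(th);ex=np.array([np.cos(a),np.sin(a),0]);ey=np.array([-np.sin(a),np.cos(a),0])
    P=np.array([np.r_[c,z]+i*dx/2*ex+j*dy/2*ey for i,j in((1,1),(1,-1),(-1,-1),(-1,1))])
    q=(proj(im,P)-[x0,y0]+.5)*s-.5
    cv2.polylines(b,[q.astype(np.int32)],True,col,1)
rect((.447,.098),18.9,.138,.108,.046,(0,255,0)); rect((.4471,.0979),18.9,.1,.074,.0903,(0,0,255)); rect((.447,.098),18.9,.126,.096,.046,(0,255,255))
cv2.imwrite('pics/c6.png',b)
```

```text
(no output)
```

View pics/c6.png

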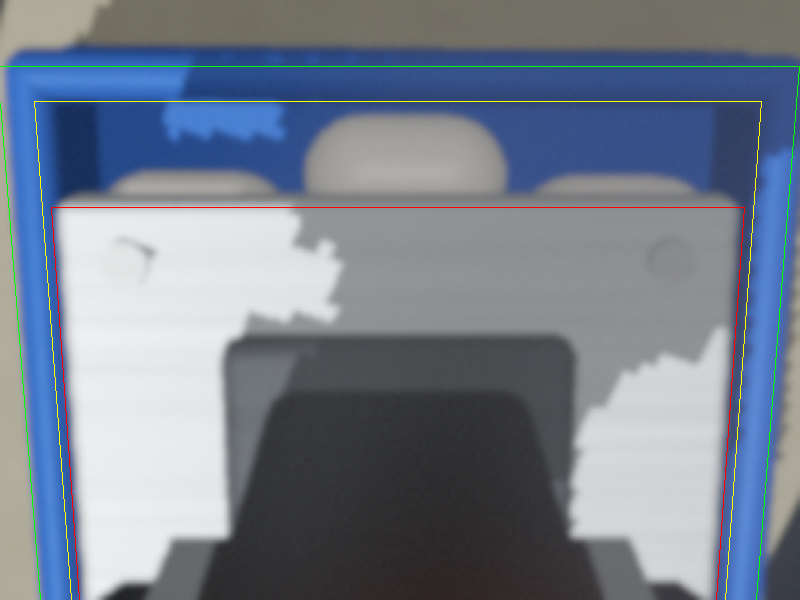

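The overlay matches within about 2 mm. Foot (57–742, y≈200) and tray (10–796, y≈55) are offset the same way, so the relative error is under 1 mm against 11 mm of clearance. Going down.

```bash
python3 -m crank '[0,0,0,0,0.001,-0.01,0, 0,0,0,0,0,-0.01,0, 0,0,0,0,0,-0.008,0, 0,0,0,0,0,-0.003,0, 0,0,0,0,0,-0.002,0, 0,0,0,0,0,-0.002,0, 0,0,0,0,0,-0.002,0]' 100
python3 -m crank '[0,0,0,0,0,-0.002,0, 0,0,0,0,0,-0.002,0]'
python3 -m crank '[0,0,0,0,0,-0.002,0, 0,0,0,0,0,-0.002,0]'
```

```text
time_s: 10.75
position: [0.4479, 0.099, 0.0887]
tool_rot: [[0.946, 0.323, 0.002], [0.323, -0.946, -0.0], [0.001, 0.001, -1.0]]
ft_force: [-0.5, 0.3, 4.8]
grip_width: 0.037
time_s: 10.95
position: [0.4476, 0.099, 0.0843]
tool_rot: [[0.946, 0.323, 0.001], [0.323, -0.946, 0.0], [0.001, 0.0, -1.0]]
ft_force: [0.0, -0.4, 0.0]
grip_width: 0.0364
time_s: 11.15
position: [0.4472, 0.099, 0.0799]
tool_rot: [[0.946, 0.324, -0.001], [0.324, -0.946, 0.0], [-0.0, -0.0, -1.0]]
ft_force: [-0.1, -0.1, -2.7]
grip_width: 0.0367
```

```bash
python3 -m crank '[0,0,0,0,0,-0.002,0, 0,0,0,0,0,-0.002,0]'
python3 -m crank '[0,0,0,0,0,-0.0015,0, 0,0,0,0,0,-0.001,0, 0,0,0,0,0,0,0]'
```

```text
time_s: 11.35
position: [0.4472, 0.099, 0.0759]
tool_rot: [[0.946, 0.323, -0.001], [0.323, -0.946, 0.0], [-0.001, -0.0, -1.0]]
ft_force: [0.2, -0.1, -2.7]
grip_width: 0.0368
time_s: 11.65
position: [0.4475, 0.0989, 0.0744]
tool_rot: [[0.946, 0.324, 0.001], [0.324, -0.946, -0.0], [0.001, 0.001, -1.0]]
ft_force: [-2.9, -0.6, 7.9]
grip_width: 0.0368
```

```bash
python3 -m crank '[0,0,0,0,0,-0.0015,0, 0,0,0,0,0,0,0]'
python3 -m crank '[0,0,0,0,0,-0.0015,0, 0,0,0,0,0,0,0, 0,0,0,0,0,0,0]'
```

```text
time_s: 11.85
position: [0.4476, 0.0988, 0.0743]
tool_rot: [[0.946, 0.324, 0.002], [0.324, -0.946, -0.001], [0.002, 0.001, -1.0]]
ft_force: [-9.1, -3.4, 25.8]
grip_width: 0.0366
time_s: 12.15
position: [0.4478, 0.0987, 0.0742]
tool_rot: [[0.946, 0.324, 0.003], [0.324, -0.946, -0.001], [0.003, 0.002, -1.0]]
ft_force: [-12.7, -3.6, 43.6]
grip_width: 0.0367
```

Firm stop at 44 N with the foot at 29 mm. Lifting out and carrying back to the tamper's original bare spot.

```bash
python3 -m crank '[0,0,0,0,0,0.002,0, 0,0,0,0,0,0.004,0, 0,0,0,0,0,0.01,0, 0,0,0,0,0,0.02,0, 0,0,0,0,0,0.03,0, 0,0,0,0,0,0.03,0, 0,0,0,0,0,0.01,0, 0,0,0,0,0,0,0]'
python3 -m crank '[0,0,-0.0566,-0.0028,-0.0293,0,0, 0,0,-0.0566,-0.0028,-0.0293,0,0, 0,0,-0.0566,-0.0028,-0.0293,0,0, 0,0,-0.0566,-0.0028,-0.0293,0,0, 0,0,-0.0566,-0.0028,-0.0293,0,0, 0,0,-0.0566,-0.0028,-0.0293,0,0, 0,0,-0.0566,-0.0028,-0.0293,0,0, 0,0,-0.0566,-0.0028,-0.0293,0,0, 0,0,-0.0566,-0.0028,-0.0293,0,0, 0,0,-0.0566,-0.0028,-0.0293,0,0, 0,0,-0.0566,-0.0028,-0.0293,0,0, 0,0,-0.0566,-0.0028,-0.0293,0,0, 0,0,-0.0566,-0.0028,-0.0293,0,0, 0,0,-0.0566,-0.0028,-0.0293,0,0, 0,0,0,0,0,0,0,0,0,0,0,0,0,0]'
python3 - <<'E'
from h import *
a=cap('scene','s7')['frame'];b=cap('top','t7')['frame']
r=lambda im,x,y,w:cv2.resize(im[y:y+w*3//4,x:x+w],(400,300),interpolation=cv2.INTER_CUBIC)
cv2.imwrite('pics/c7.png',np.vstack([np.hstack([r(a,170,155,100),r(b,155,170,100)]),np.hstack([r(a,230,150,200),r(b,280,140,200)])])[:,:,::-1])
E
```

```text
time_s: 12.95
position: [0.4478, 0.099, 0.1775]
tool_rot: [[0.946, 0.324, 0.002], [0.324, -0.946, -0.0], [0.002, 0.001, -1.0]]
ft_force: [0.4, -0.5, -3.6]
grip_width: 0.0369
time_s: 14.55
position: [0.4076, -0.3108, 0.175]
tool_rot: [[0.895, -0.447, -0.002], [-0.447, -0.895, 0.003], [-0.003, -0.002, -1.0]]
ft_force: [0.5, 0.8, -2.7]
grip_width: 0.037
```

View pics/c7.png

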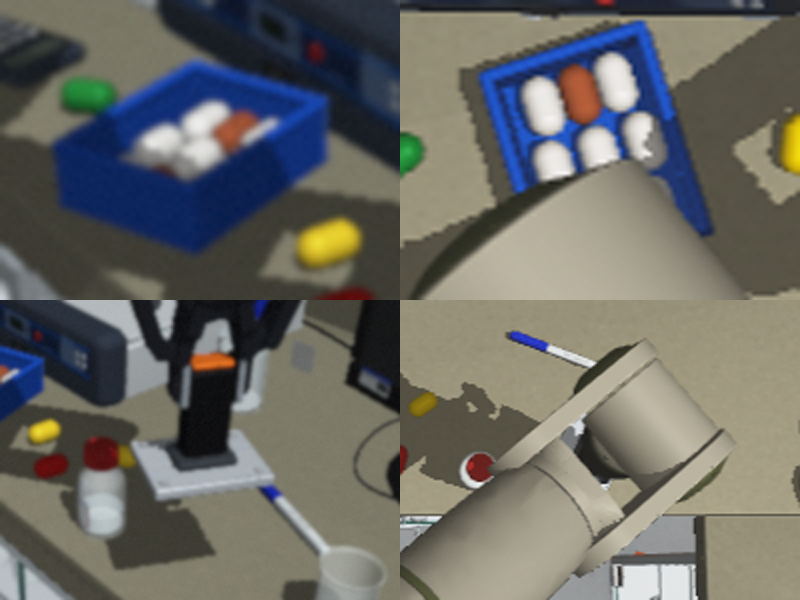

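The heaped stones are down: the brown at the +x end (crop (240,130) scene, (580,95) top) lies level with the white ones, and the -x one sits below the rim. Placing the tamper now, 12 mm further from the table edge.

```bash
python3 -m crank '[0,0,0,0.006,0,-0.01,0, 0,0,0,0.006,0,-0.02,0, 0,0,0,0,0,-0.03,0, 0,0,0,0,0,-0.03,0, 0,0,0,0,0,-0.02,0, 0,0,0,0,0,-0.01,0, 0,0,0,0,0,-0.005,0, 0,0,0,0,0,-0.002,0, 0,0,0,0,0,0,0]'
python3 -m crank '[0,0,0,0,0,-0.001,0, 0,0,0,0,0,-0.001,0, 0,0,0,0,0,-0.001,0, 0,0,0,0,0,0,0]'
```

```text
time_s: 15.55
position: [0.4205, -0.3114, 0.0503]
tool_rot: [[0.895, -0.446, 0.001], [-0.446, -0.895, -0.001], [0.001, 0.0, -1.0]]
ft_force: [0.2, -0.9, -2.1]
grip_width: 0.0366
time_s: 15.95
position: [0.4202, -0.3112, 0.0467]
tool_rot: [[0.895, -0.447, 0.0], [-0.447, -0.895, -0.0], [0.0, 0.0, -1.0]]
ft_force: [0.1, 0.2, -1.8]
grip_width: 0.0368
```

```bash
python3 -m crank '[0,0,0,0,0,-0.001,0, 0,0,0,0,0,-0.001,0, 0,0,0,0,0,0,0]'
python3 -m crank '[0,0,0,0,0,-0.001,0, 0,0,0,0,0,0,0]'
```

```text
time_s: 16.25
position: [0.4202, -0.3113, 0.0455]
tool_rot: [[0.895, -0.447, 0.0], [-0.447, -0.895, -0.001], [0.001, 0.0, -1.0]]
ft_force: [-3.2, 1.9, 6.7]
grip_width: 0.0368
time_s: 16.45
position: [0.4201, -0.3113, 0.0455]
tool_rot: [[0.895, -0.446, 0.001], [-0.446, -0.895, -0.001], [0.001, 0.001, -1.0]]
ft_force: [-6.5, 4.5, 17.5]
grip_width: 0.0365
```

Contact. I'll relieve the pressure, open, rise straight up, then swing toward the base so that both views are clear.

```bash
python3 -m crank '[0,0,0,0,0,0.0015,0, 0,0,0,0,0,0,100, 0,0,0,0,0,0,100, 0,0,0,0,0,0,100, 0,0,0,0,0,0,100, 0,0,0,0,0,0,100, 0,0,0,0,0,0.02,100, 0,0,0,0,0,0.04,100, 0,0,0,0,0,0.05,100, 0,0,0,0,0,0.05,100, 0,0,0,0,0,0.02,100]'
python3 -m crank '[0,0,0,0,-0.045,0.01,100, 0,0,0,0,-0.045,0,100, 0,0,0,0,-0.045,0,100, 0,0,0,0,-0.045,0,100, 0,0,0,0,-0.045,0,100, 0,0,0,0,-0.045,0,100, 0,0,0,0,0,0,100, 0,0,0,0,0,0,100]'
python3 - <<'E'
from h import *
a=cap('scene','s8')['frame'];b=cap('top','t8')['frame']
r=lambda im,x,y,w:cv2.resize(im[y:y+w*3//4,x:x+w],(400,300),interpolation=cv2.INTER_CUBIC)
cv2.imwrite('pics/c8.png',np.vstack([np.hstack([r(a,170,155,100),r(b,155,170,100)]),np.hstack([r(a,270,220,120),r(b,310,170,120)])])[:,:,::-1])
E
```

```text
time_s: 17.55
position: [0.421, -0.312, 0.23]
tool_rot: [[0.895, -0.446, 0.005], [-0.446, -0.895, -0.006], [0.007, 0.003, -1.0]]
ft_force: [0.0, -0.3, -0.3]
grip_width: 0.0854
time_s: 18.35
position: [0.4199, -0.5817, 0.2338]
tool_rot: [[0.894, -0.447, -0.001], [-0.447, -0.894, 0.002], [-0.001, -0.001, -1.0]]
ft_force: [1.1, 0.7, -0.2]
grip_width: 0.085
```

View pics/c8.png

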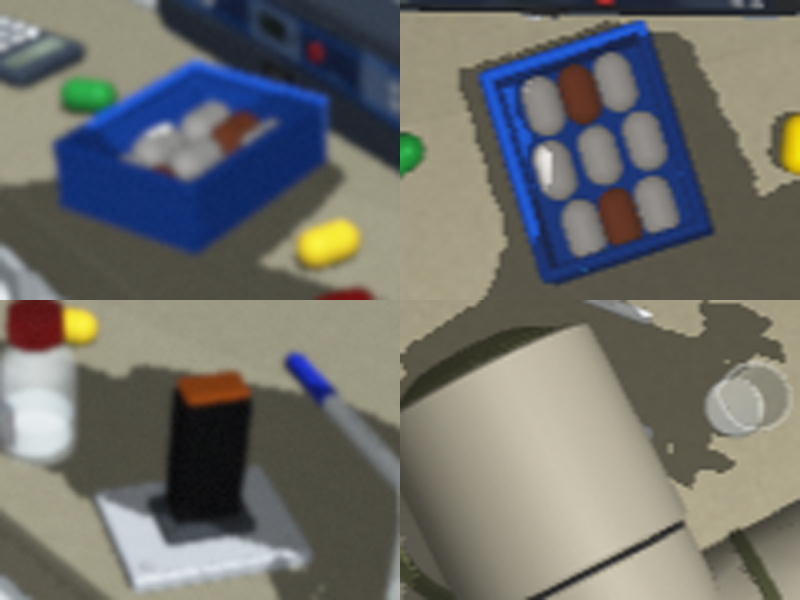

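Top: all nine stones lie in a 3x3 single layer, with browns at crop (580,95) and (620,217). Scene: the tamper stands upright and free. One height check, then hand in.

Run:
```python
from h import *
t,s=load('t8'),load('s8')
print(tri((t,155+(580-400)/4-.4,170+95/4-.4),(s,170+237/4-.4,155+127/4-.4)))
print(observe()['ft_force'],observe()['time_s']); print(close_job())
```

```text
(array([0.48532031, 0.11115181, 0.02461637]), np.float64(0.0006939488347495212))
[ 0.22665623 -0.07336767  0.87678806] 18.45
the job is handed in; nothing more can be done
None
```

I finished the job and handed it in at 18.5 s. The stones are pressed into a single layer in the tray, and the tamper stands upright and free on bare worktop, about 12 mm from where it started.

- **Grip:** The first grip closed at 34 mm, on the orange cap only; the fingertips stood about 30 mm higher than the tool data implied. I set the tamper back down and regripped lower on the black handle, which read 37 mm.
- **Pressing:** The foot went down to about 29 mm and stopped firmly at about 44 N at the wrist. No reading between moves went above that.
- **Stones:** The top view shows all nine in a 3x3 layer. Stone_a's visible surface measured about 25 mm high, which fits it being down (29 mm top) rather than heaped (44 mm).
- **Not measured:** Stone_b is half hidden in the scene view. I judged it to be down from the top view and the level stop.
- **Tamper at the end:** I confirmed it upright in the scene view only, because the arm hid it in the last top view.

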